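# Lift the fittings-box lid over its stop lip, slide it out and lay it on the mat

## Robot

A 6-joint arm with a two-finger parallel gripper is mounted at the origin on the work surface. World frame = base frame: x ahead of the robot, y to its left, z up, the work surface at z = 0. Lengths are in m, angles in rad, forces in N, time in s.
With the tool pointing down it reaches from about 0.4 to 0.825 m from the base axis. Payload 7 kg.
Tool frame: the origin (TCP) lies on the centre line of the jaws, within the pads' length; the fingertips stand 22 mm ahead of it and the grasp point (between the pads) lies 3 mm ahead of it; z points along the fingers, y is the line along which they close (so a half turn about z gives the same grasp; the last joint's range is limited). The gripper opens to 88 mm and grips with 3 to 60 N. Pads are 19 mm wide; open, the fingers measure 130 mm over their backs; the gripper's body (78 mm by 193 mm) begins 47 mm behind the grasp point.
Start: joints at [-0.849, 0.359, 0.012, 0, -1.224, -0.288], TCP at [0.284, -0.612, 0.249] pointing down, gripper open.
Joint ranges: [-3.07, 3.07], [-1.43, 2.12], [-1.02, 1.25], [-3.03, 1.67], [-3.05, -0], [-3.03, 3.03]. Speed limits (rad/s): [2.39, 2.39, 3.01, 3.14, 3.14, 3.14].

## Interface

Orientations are given as [roll, pitch, yaw] about the fixed x, y, z axes, in that order (R = Rz(yaw) Ry(pitch) Rx(roll)).
In Python, from station import monitor, viewer, order gives the robot as it stands. The module is installed in compiled form; this text tells all that it offers.
- The arm moves only by the tool servo_tool, never from a script. Its argument "targets" is a list of rows, each an object with "angular": the turn, a rotation vector about the tool's x, y, z in degrees, a list of three; "xyz": the shift along the tool's x, y, z in cm, a list of three; "claw": the finger opening in cm, from 0 to 8.76. A call has 1 to 20 rows; each row shifts and turns the commanded pose from where the row before left it, along the tool's axes as they then stand; what a row does not reach is not made up. A row lasts 1/10 s, in which the tool goes at most 50 mm and 8.59 degrees, less where a joint would pass 70% of its speed; a pose out of reach is approached as far as the arm can. A call is refused whole if a number of a shift passes 5 or a number of a turn 8.59, either way. A call with a gripper value outside its range is refused whole. The fingers move at their own pace and stop on an object; "force" is the grip in N (left out, the last holds). Time passes only in rows, so rows that do not move let the fingers close. It gives the time, the measured TCP pose, the force, the opening and the grip force at its end, in the units of the state.
- monitor.get_state(): the state, without advancing time (a new reading comes with each control period).
- viewer.grab_frame(name): name is "scene" or "top"; returns a dict with "color" (420x560x3 uint8, blue, green, red), "fovy" (degrees; the focal length in pixels is half the picture's height over the tangent of half this angle, whatever the lens; pixels are square), "cx", "cy" (the principal point, pixels), "R" (3x3) and "t" (3): a world point X has camera coordinates R X + t. Camera axes: x right, y down, z forward; pixel columns grow to the right and rows downward; lengths in m; the calibration is good to about 2 mm. A picture is of the moment at which its call begins. There is no depth.
- order.job_done(): hands the job in; it is judged then, once.
The state is a dict: "t": time; "q": joint angles; "qd": joint speeds; "joint_efforts": joint torques, N m; "eef_pos": TCP position; "ee_rot": TCP orientation; "force": force on the tool from outside, world axes, zero at the start; "moment": the same for the moment, N m; "width": finger opening in m; "gripper_force": force on a finger pad.
Only numpy, scipy, OpenCV 4.12 (cv2) and the standard library are available. Lean on these libraries where they do the work, as an engineer would, in place of code of your own. Each camera call takes 0.05 s, during which the arm holds its last target. There are 200 camera calls.

## Task

Open the fittings box with the sliding lid: lift the handle end of the lid over the stop lip, slide it out of the grooves, and lay it flat, handle up, in the middle of the black rubber mat, setting it down rather than dropping it. Leave the chrome toggle of the other box as it is, so that its spring lid stays shut.

Things in the scene. Friction and masses are not known exactly. Their poses are not given: they have to be found in the camera images.
- lid: Bare aluminium lid: plate 130 x 84 x 5 mm (x, y, z), 0.16 kg; origin at the plate's centre, z up, x parallel to the box's x. Handle: steel block on top, 34 long (x), 14 thick (y), its top 32.5 mm above the origin, centred 40 mm towards -x. Pinch the 14 mm from above, fingers closing along y; the lid can turn about the pinch. Starts shut in the fittings box.
- fitbox: Grey box, fixed, 145 x 98 mm (x, y); origin: centre of underside. Lid lies on ledges 50 mm up, 2 mm play each side. It leaves to -x, where a lip 7 mm above the ledges stops it. At +x, dark strips roof its last 30 mm with 5 mm free above it: it tilts there but cannot lift straight off. Raise the handle 9 to 14 mm, slide 35 mm or more to -x, and it is clear.
- mat: Black rubber mat, 200 (x) x 160 (y) x 3 mm, lying fixed on the cart. Origin at the centre of its underside, z up.
- toggle (a joint): Chrome toggle, 50 mm long, on a dark block beside a similar grey box with a plain hinged lid without handle (110 x 90 x 55 mm). 0 as it starts (leaning, lid shut); grows to 1 rad as it is thrown, which raises that box's spring lid. Leave it below 0.3 rad.
Things that resemble listed ones, but are neither listed nor needed, are in the scene too. There is more than one size of the lid; the one meant has the size given above.

How it is judged:
By the outcome, as a careful person would: the job done as asked, in the order asked, and still so for the second after the job is handed in, with the robot touching nothing.
It also fails if it takes over 38 s, if anything falls off the work surface, if the arm or the gripper's body presses on something with over 40 N, if the wrist force passes 120 N, or if a joint passes its speed limit or range.

## Working session

There is one attempt and no reset: what is moved stays moved. The work goes in short steps, Python scripts to look and compute and a tool call to move; the robot and the scene stay as the last step left them, time stands still between calls to the robot, and variables do not carry over. Pictures are saved under pics/ and viewed, at most 10 in all, crops included, and the job is handed in when it is done.

Besides the shell and the picture viewer there is one more tool, called after "Call:" by a JSON object that holds its "name" and its "arguments". servo_tool: Moves the arm, as the interface text tells. Its arguments: {"type":"object","properties":{"targets":{"type":"array"},"force":{"type":"number"}},"required":["targets"]}

```bash
mkdir -p pics
cat > h.py <<'E'
import numpy as np, cv2, pickle
from station import monitor, viewer, order
def grab(n,save=None):
    f=viewer.grab_frame(n)
    if save: cv2.imwrite('pics/'+save,f['color']); pickle.dump(f,open('pics/'+save+'.pkl','wb'))
    return f
def ray(f,px,z):
    px=np.atleast_2d(np.array(px,float)); R=np.array(f['R']);t=np.array(f['t'])
    fl=f['color'].shape[0]/2/np.tan(np.radians(f['fovy'])/2)
    d=np.c_[(px[:,0]-f['cx'])/fl,(px[:,1]-f['cy'])/fl,np.ones(len(px))]@R
    c=-R.T@t
    return c+d*((z-c[2])/d[:,2])[:,None]
def proj(f,X):
    X=np.atleast_2d(np.array(X,float)); c=X@np.array(f['R']).T+np.array(f['t'])
    fl=f['color'].shape[0]/2/np.tan(np.radians(f['fovy'])/2)
    return c[:,:2]/c[:,2:]*fl+[f['cx'],f['cy']]
E
python3 - <<'E'
from h import *
for n in('top','scene'):
    f=grab(n,n+'0.png'); print(n,f['fovy'],f['cx'],f['cy'],np.round(f['R'],3).tolist(),np.round(f['t'],3))
print(monitor.get_state())
E
```

```text
top 52.85225281722881 275.05077067211033 209.35618463552075 [[-0.005, -1.0, 0.007], [-0.984, 0.003, -0.176], [0.176, -0.008, -0.984]] [-0.023  0.615  1.08 ]
scene 46.08014767367464 277.09123451101317 210.0585868520866 [[0.018, 1.0, -0.016], [0.831, -0.024, -0.555], [-0.555, -0.004, -0.832]] [ 0.03  -0.471  1.69 ]
{'t': 0.1, 'q': array([-8.48901769e-01,  3.59285512e-01,  1.11387010e-02, -2.81928725e-04,
       -1.22413122e+00, -2.88075700e-01]), 'qd': array([-7.77177821e-04, -7.64288165e-04,  2.63969957e-03, -1.99782897e-04,
        2.92418789e-05, -2.59758091e-03]), 'joint_efforts': array([-1.77980011e-03, -5.84163022e+01,  2.93750113e+01,  7.01537043e+00,
        1.02101124e-02, -2.93315554e-05]), 'eef_pos': array([ 0.28350301, -0.61211477,  0.24773528]), 'ee_rot': array([ 3.14009671e+00, -1.66871846e-04, -2.70786966e+00]), 'force': array([ 0.28568027,  0.08205842, -0.15849655]), 'moment': array([-0.06871971, -0.03393976,  0.02108064]), 'gripper_force': 0.0, 'width': 0.08771591302963516}
```

View pics/top0.png

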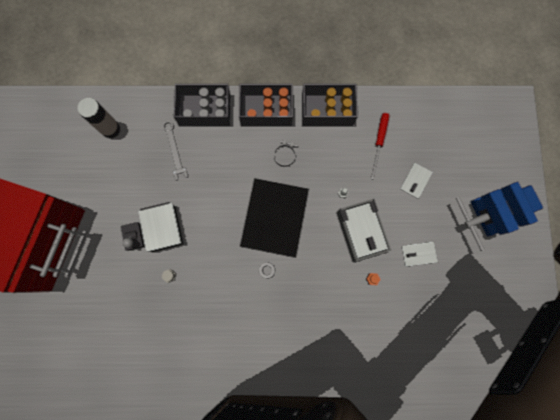

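View pics/scene0.png

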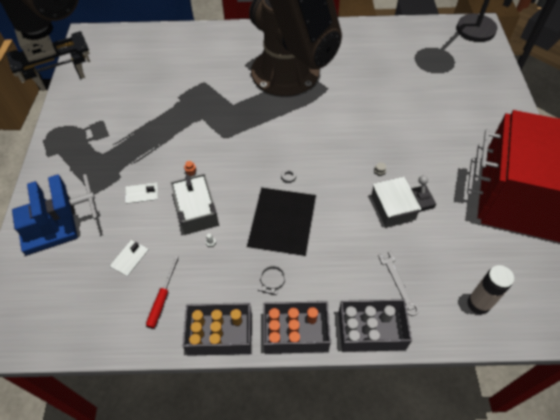

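The top view shows the fittings box at about (364,230) with its handle at (371,243), the mat at (275,217) and the toggle box at (160,227) on the left. The scene view has the box at (194,203), its handle at (189,184), and the mat at (283,220). Next I'll enlarge the box and measure.

Run:
```python
from h import *
T=pickle.load(open('pics/top0.png.pkl','rb'));S=pickle.load(open('pics/scene0.png.pkl','rb'))
a=cv2.resize(T['color'][190:270,325:405],(400,400),interpolation=cv2.INTER_CUBIC)
b=cv2.resize(S['color'][160:240,155:235],(400,400),interpolation=cv2.INTER_CUBIC)
cv2.imwrite('pics/crop.png',np.hstack([a,b]))
for n,f,(x0,y0,x1,y1) in(('top',T,(225,165,325,270)),('scene',S,(235,180,330,262))):
    m=(f['color'].max(2)<45).astype(np.uint8)[y0:y1,x0:x1]
    c=max(cv2.findContours(m,0,2)[0],key=cv2.contourArea)
    r=cv2.boxPoints(cv2.minAreaRect(c))
    ap=cv2.approxPolyDP(c,5,True)[:,0]+[x0,y0]
    P=ray(f,ap,0.003); print(n,ap.tolist(),P.round(4)[:,:2].tolist())
    M=cv2.moments(c); print(ray(f,[M['m10']/M['m00']+x0,M['m01']/M['m00']+y0],.003), [np.linalg.norm(P[i]-P[i-1]).round(4) for i in range(len(P))])
```

```text
top [[255, 179], [241, 245], [294, 256], [307, 189]] [[0.7119, 0.031], [0.5241, 0.069], [0.4932, -0.0772], [0.6823, -0.1164]]
[[ 0.60060294 -0.02338164  0.003     ]] [np.float64(0.1504), np.float64(0.1916), np.float64(0.1495), np.float64(0.1931)]
scene [[262, 189], [248, 245], [304, 254], [313, 196]] [[0.4939, -0.082], [0.677, -0.1193], [0.7081, 0.028], [0.5227, 0.0624]]
[[ 0.6051322  -0.02758081  0.003     ]] [np.float64(0.1472), np.float64(0.1869), np.float64(0.1506), np.float64(0.1885)]
```

View pics/crop.png

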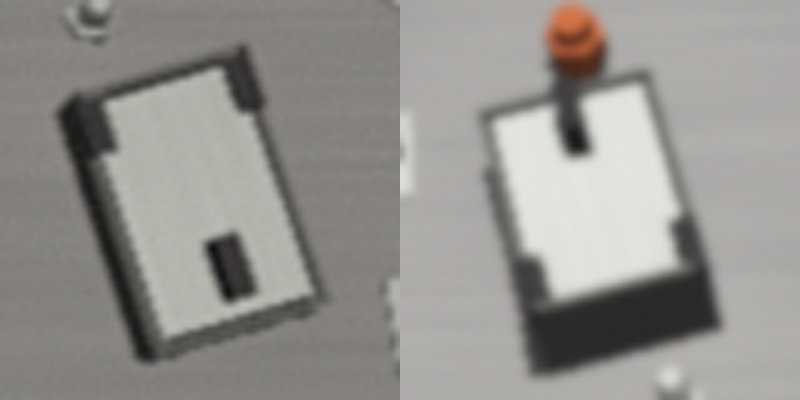

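The crop shows the lid plate bright in both views, with dark strips at the far (+x) end. The dark handle is at top ≈(371,243) and scene ≈(189,182). An orange cap stands about 4 cm in front of the box.

Run:
```python
from h import *
T=pickle.load(open('pics/top0.png.pkl','rb'));S=pickle.load(open('pics/scene0.png.pkl','rb'))
for n,f,(x0,y0,x1,y1),th in(('top',T,(338,198,390,262),150),('scene',S,(170,172,216,225),195)):
    print(n,'cam',-np.array(f['R']).T@f['t'])
    g=f['color'].min(2)[y0:y1,x0:x1]
    U=8; g=cv2.resize(g,None,fx=U,fy=U,interpolation=cv2.INTER_LINEAR)
    m=(g>th).astype(np.uint8)
    c=max(cv2.findContours(m,0,2)[0],key=cv2.contourArea)[:,0]
    px=(c+.5)/U-.5+[x0,y0]
    P=ray(f,px,.055)[:,:2].astype(np.float32)
    r=cv2.minAreaRect(P); print('lid rect',r); print(cv2.boxPoints(r).round(4).tolist())
    # handle: dark blob inside lid hull
    hull=cv2.convexHull(c); k=np.zeros_like(m); cv2.fillPoly(k,[hull],1); k=cv2.erode(k,np.ones((25,25)))
    d=((g<110)&(k>0)).astype(np.uint8)
    h=max(cv2.findContours(d,0,2)[0],key=cv2.contourArea)[:,0]
    hp=(h+.5)/U-.5+[x0,y0]
    print('handle px',hp.min(0),hp.max(0),cv2.minAreaRect(hp.astype(np.float32)))
    for z in(.055,.085): print(z,cv2.minAreaRect(ray(f,hp,z)[:,:2].astype(np.float32)))
    # orange cap
    o=cv2.inRange(cv2.cvtColor(f['color'],cv2.COLOR_BGR2HSV),(3,150,120),(14,255,255))
    for cc in cv2.findContours(o,0,2)[0]:
        M=cv2.moments(cc)
        if M['m00']>30: print('orange',M['m00'],ray(f,[M['m10']/M['m00'],M['m01']/M['m00']],.01).round(3))
```

```text
top cam [ 0.41458165 -0.01617349  1.17132272]
lid rect ((0.5592247247695923, -0.2629260718822479), (0.1279321312904358, 0.08182989805936813), 16.494300842285156)
[[0.486299991607666, -0.2418999969959259], [0.5095000267028809, -0.32030001282691956], [0.6322000026702881, -0.2840000092983246], [0.6089000105857849, -0.20550000667572021]]
handle px [365.5625 236.1875] [375.6875 249.9375] ((370.6368103027344, 243.096435546875), (13.202423095703125, 7.622705459594727), 70.82099914550781)
0.055 ((0.5229335427284241, -0.2781296372413635), (0.034619785845279694, 0.020468298345804214), 17.76395606994629)
0.085 ((0.5200217366218567, -0.2710898518562317), (0.03368937224149704, 0.019918225705623627), 17.76397705078125)
orange 84.5 [[ 0.431 -0.29   0.01 ]]
orange 32.0 [[ 0.911 -0.004  0.01 ]]
orange 39.5 [[ 0.941 -0.051  0.01 ]]
orange 40.5 [[ 0.941 -0.005  0.01 ]]
orange 44.0 [[ 0.975 -0.051  0.01 ]]
orange 44.0 [[ 0.975 -0.004  0.01 ]]
scene cam [ 1.32975686 -0.03514934  1.14451941]
lid rect ((0.554806113243103, -0.2675642967224121), (0.12160900235176086, 0.08132197707891464), 16.574142456054688)
[[0.48489999771118164, -0.2459000051021576], [0.5080999732017517, -0.3239000141620636], [0.6247000098228455, -0.2892000079154968], [0.6014999747276306, -0.21119999885559082]]
handle px [186.3125 181.8125] [192.1875 190.3125] ((189.2382049560547, 186.33372497558594), (8.482013702392578, 4.721768856048584), 74.05460357666016)
0.055 ((0.5169240236282349, -0.28008803725242615), (0.029337478801608086, 0.012811047956347466), 17.278484344482422)
0.085 ((0.5393053889274597, -0.27334365248680115), (0.0285296943038702, 0.01245829463005066), 17.278465270996094)
orange 227.0 [[ 0.9   -0.007  0.01 ]]
orange 234.5 [[ 0.902 -0.053  0.01 ]]
orange 73.5 [[0.872 0.04  0.01 ]]
orange 51.5 [[ 0.411 -0.295  0.01 ]]
```

Call:
{"name": "servo_tool", "arguments": {"targets": [{"angular":[0,0,4.15],"xyz":[0,0,0],"claw":4},{"angular":[0,0,4.15],"xyz":[0,0,0],"claw":4},{"angular":[0,0,0],"xyz":[-1.69,1.32,0],"claw":4},{"angular":[0,0,0],"xyz":[-2.69,2.12,0],"claw":4},{"angular":[0,0,0],"xyz":[-3,2.37,0],"claw":4},{"angular":[0,0,0],"xyz":[-3,2.37,0],"claw":4},{"angular":[0,0,0],"xyz":[-3,2.37,0],"claw":4},{"angular":[0,0,0],"xyz":[-3,2.37,0],"claw":4},{"angular":[0,0,0],"xyz":[-3,2.37,0],"claw":4},{"angular":[0,0,0],"xyz":[-3,2.37,0],"claw":4},{"angular":[0,0,0],"xyz":[-3,2.37,0],"claw":4},{"angular":[0,0,0],"xyz":[-3,2.37,0],"claw":4},{"angular":[0,0,0],"xyz":[-2.2,1.74,1],"claw":4},{"angular":[0,0,0],"xyz":[-1.69,1.35,2],"claw":4},{"angular":[0,0,0],"xyz":[0,0,3],"claw":4},{"angular":[0,0,0],"xyz":[0,0,3],"claw":4},{"angular":[0,0,0],"xyz":[0,0,1.5],"claw":4},{"angular":[0,0,0],"xyz":[0,0,0.5],"claw":4},{"angular":[0,0,0],"xyz":[0,0,0],"claw":4},{"angular":[0,0,0],"xyz":[0,0,0],"claw":4}], "force": 55}}

```text
t: 2.1
eef_pos: [0.5209, -0.2765, 0.1395]
ee_rot: [-3.141, 0.001, -2.853]
force: [-0.6, 0.2, -0.4]
width: 0.0398
gripper_force: 0.0
```

Run:
```python
from h import *
T=grab('top','t1.png');S=grab('scene','s1.png')
s=monitor.get_state();print(s['eef_pos'],s['ee_rot'],s['force'],s['width'],s['t'])
a=cv2.resize(T['color'][180:280,315:415],(400,400),interpolation=cv2.INTER_CUBIC)
b=cv2.resize(S['color'][150:250,140:240],(400,400),interpolation=cv2.INTER_CUBIC)
cv2.imwrite('pics/crop1.png',np.hstack([a,b]))
```

```text
[ 0.52103132 -0.27645375  0.13975723] [-3.14057477e+00  1.70085169e-03 -2.85269125e+00] [-0.27080444  0.25559778 -0.93213457] 0.039772102154683305 2.2
```

View pics/crop1.png

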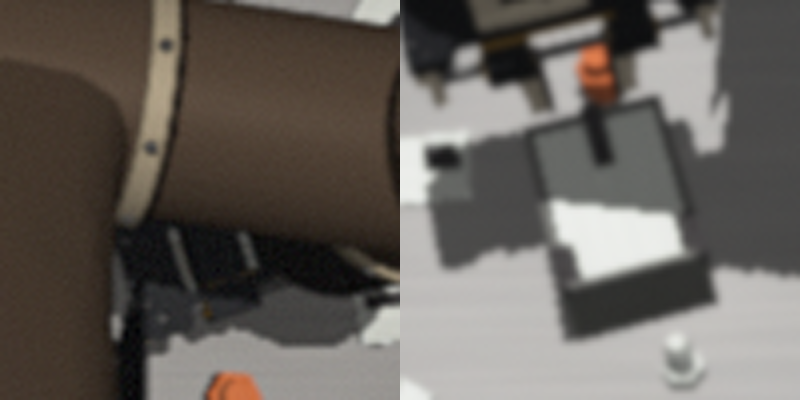

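The scene half shows both fingers straddling the handle line, tips at about (540,100) and (625,80), with the handle at about (598,130). The arm hides the top half. I'll check the projection numerically.

Run:
```python
from h import *
S=pickle.load(open('pics/s1.png.pkl','rb'))
u=np.array([.959,.284,0]);n=np.array([-.284,.959,0]);h=np.array([.521,-.2763,0])
c=lambda X:((proj(S,X)-[140,150])*4+[400,0]).round(0).tolist()
print('handle top +x edge corners',c([h+.017*u+s*.007*n+[0,0,.085] for s in(1,-1)]),'its base',c([h+.017*u+s*.007*n+[0,0,.055] for s in(1,-1)]))
print('tips inner',c([h+s*.02*n+.0095*u+[0,0,.1177] for s in(1,-1)]))
print('lid corners +-',c([h+.04*u+a*.065*u+b*.042*n+[0,0,.055] for a in(1,-1) for b in(1,-1)]))
```

```text
handle top +x edge corners [[610.0, 140.0], [590.0, 145.0]] its base [[617.0, 166.0], [597.0, 172.0]]
tips inner [[619.0, 97.0], [560.0, 112.0]]
lid corners +- [[697.0, 256.0], [572.0, 289.0], [654.0, 107.0], [535.0, 137.0]]
```

Call:
{"name": "servo_tool", "arguments": {"targets": [{"angular":[0,0,0],"xyz":[0,0,0.8],"claw":4},{"angular":[0,0,0],"xyz":[0,0,1.5],"claw":4},{"angular":[0,0,0],"xyz":[0,0,1.5],"claw":4},{"angular":[0,0,0],"xyz":[0,0,1],"claw":4},{"angular":[0,0,0],"xyz":[0,0,0.6],"claw":4},{"angular":[0,0,0],"xyz":[0,0,0.4],"claw":4},{"angular":[0,0,0],"xyz":[0,0,0],"claw":4},{"angular":[0,0,0],"xyz":[0,0,0],"claw":2.4},{"angular":[0,0,0],"xyz":[0,0,0],"claw":1.8},{"angular":[0,0,0],"xyz":[0,0,0],"claw":1.0},{"angular":[0,0,0],"xyz":[0,0,0],"claw":1.0},{"angular":[0,0,0],"xyz":[0,0,0],"claw":0.5},{"angular":[0,0,0],"xyz":[0,0,0],"claw":0.5},{"angular":[0,0,0],"xyz":[0,0,0],"claw":0.5}], "force": 55}}

```text
t: 3.6
eef_pos: [0.5205, -0.2761, 0.0809]
ee_rot: [-3.141, 0.0, -2.852]
force: [-0.9, 2.4, 4.1]
width: 0.0136
gripper_force: 55.0
```

Call:
{"name": "servo_tool", "arguments": {"targets": [{"angular":[0,0.8,0],"xyz":[-0.04,0,-0.15],"claw":0.5},{"angular":[0,0.8,0],"xyz":[-0.04,0,-0.15],"claw":0.5},{"angular":[0,0.8,0],"xyz":[-0.04,0,-0.15],"claw":0.5},{"angular":[0,0.8,0],"xyz":[-0.04,0,-0.15],"claw":0.5},{"angular":[0,0,0],"xyz":[0,0,0],"claw":0.5}]}}

```text
t: 4.1
eef_pos: [0.5223, -0.2756, 0.0864]
ee_rot: [-3.142, -0.057, -2.852]
force: [-1.4, 0.7, -0.4]
width: 0.0132
gripper_force: 55.0
```

Call:
{"name": "servo_tool", "arguments": {"targets": [{"angular":[0,0.8,0],"xyz":[-0.03,0,-0.16],"claw":0.5},{"angular":[0,0.8,0],"xyz":[-0.03,0,-0.16],"claw":0.5},{"angular":[0,0.8,0],"xyz":[-0.03,0,-0.16],"claw":0.5},{"angular":[0,0.8,0],"xyz":[-0.03,0,-0.16],"claw":0.5},{"angular":[0,0,0],"xyz":[0,0,0],"claw":0.5},{"angular":[0,0,0],"xyz":[0,0,0],"claw":0.5}]}}

```text
t: 4.7
eef_pos: [0.5235, -0.2751, 0.0926]
ee_rot: [3.141, -0.112, -2.853]
force: [-0.3, 0.4, -2.4]
width: 0.0137
gripper_force: 55.0
```

Run:
```python
from h import *
S=grab('scene','s2.png')
s=monitor.get_state();print(s['eef_pos'],s['ee_rot'],s['force'],s['width'],s['t'])
cv2.imwrite('pics/crop2.png',cv2.resize(S['color'][150:250,140:240],(600,600),interpolation=cv2.INTER_CUBIC))
```

```text
[ 0.52346262 -0.27513242  0.09261276] [ 3.14129958 -0.11193289 -2.85265283] [-1.02523286  0.57908928 -1.8254681 ] 0.013344307312510397 4.75
```

View pics/crop2.png

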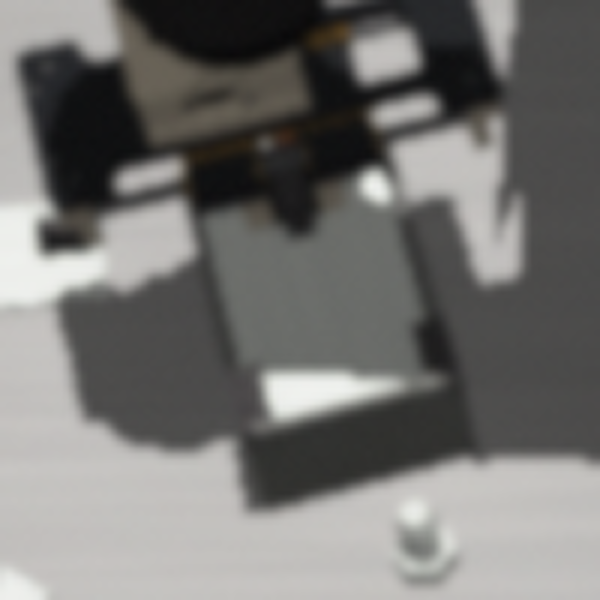

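The lid is held, its handle end is tilted up about 12 mm, and the far end is still under the strips. Next I slide it out.

Call:
{"name": "servo_tool", "arguments": {"targets": [{"angular":[0,0,0],"xyz":[0.2,0,0.022],"claw":0.5},{"angular":[0,0,0],"xyz":[0.3,0,0.033],"claw":0.5},{"angular":[0,0,0],"xyz":[0.4,0,0.044],"claw":0.5},{"angular":[0,0,0],"xyz":[0.4,0,0.044],"claw":0.5},{"angular":[0,0,0],"xyz":[0,0,0],"claw":0.5}]}}

```text
t: 5.25
eef_pos: [0.5103, -0.2791, 0.0929]
ee_rot: [3.141, -0.112, -2.853]
force: [0.0, 0.6, -2.3]
width: 0.0136
gripper_force: 55.0
```

Call:
{"name": "servo_tool", "arguments": {"targets": [{"angular":[0,0,0],"xyz":[0.4,0,0.044],"claw":0.5},{"angular":[0,0,0],"xyz":[0.5,0,0.055],"claw":0.5},{"angular":[0,0,0],"xyz":[0.5,0,0.055],"claw":0.5},{"angular":[0,0,0],"xyz":[0.5,0,0.055],"claw":0.5},{"angular":[0,0,0],"xyz":[0.5,0,0.055],"claw":0.5},{"angular":[0,0,0],"xyz":[0.5,0,0.055],"claw":0.5},{"angular":[0,0,0],"xyz":[0.5,0,0.055],"claw":0.5},{"angular":[0,0,0],"xyz":[0.3,0,0.033],"claw":0.5},{"angular":[0,0,0],"xyz":[0,0,0],"claw":0.5},{"angular":[0,0,0],"xyz":[0,0,0],"claw":0.5}]}}

```text
t: 6.25
eef_pos: [0.4756, -0.2896, 0.093]
ee_rot: [-3.141, -0.112, -2.853]
force: [-0.4, -0.5, -1.5]
width: 0.0137
gripper_force: 55.0
```

Call:
{"name": "servo_tool", "arguments": {"targets": [{"angular":[0,0,0],"xyz":[0.05,0,-0.45],"claw":0.5},{"angular":[0,0,0],"xyz":[0.11,0,-1],"claw":0.5},{"angular":[0,0,0],"xyz":[0.17,0,-1.5],"claw":0.5},{"angular":[0,0,0],"xyz":[0.17,0,-1.5],"claw":0.5},{"angular":[0,0,0],"xyz":[0.17,0,-1.5],"claw":0.5},{"angular":[0,0,0],"xyz":[0.17,0,-1.5],"claw":0.5},{"angular":[0,0,0],"xyz":[0.17,0,-1.5],"claw":0.5},{"angular":[0,0,0],"xyz":[0.11,0,-1],"claw":0.5},{"angular":[0,-1.6,0],"xyz":[0,0,0],"claw":0.5},{"angular":[0,-1.6,0],"xyz":[0,0,0],"claw":0.5},{"angular":[0,-1.6,0],"xyz":[0,0,0],"claw":0.5},{"angular":[0,-1.6,0],"xyz":[0,0,0],"claw":0.5},{"angular":[0,0,2],"xyz":[0,0,0],"claw":0.5},{"angular":[0,0,4],"xyz":[0,0,0],"claw":0.5},{"angular":[0,0,5],"xyz":[0,0,0],"claw":0.5},{"angular":[0,0,5],"xyz":[0,0,0],"claw":0.5},{"angular":[0,0,5],"xyz":[0,0,0],"claw":0.5},{"angular":[0,0,4],"xyz":[0,0,0],"claw":0.5},{"angular":[0,0,3],"xyz":[0,0,0],"claw":0.5},{"angular":[0,0,0],"xyz":[0,0,0],"claw":0.5}]}}

```text
t: 8.25
eef_pos: [0.475, -0.2896, 0.1927]
ee_rot: [3.141, 0.0, 2.941]
force: [-0.4, -0.5, -2.4]
width: 0.0138
gripper_force: 55.0
```

Run:
```python
from h import *
from scipy.spatial.transform import Rotation as Ro
S=grab('scene','s3.png')
s=monitor.get_state();print(s['eef_pos'],s['ee_rot'],s['force'],s['moment'],s['width'],s['t'])
R=Ro.from_euler('xyz',s['ee_rot']).as_matrix()
print(R.T@(np.array([.564,-.0175,.05])-s['eef_pos'])*100)
cv2.imwrite('pics/crop3.png',cv2.resize(S['color'][120:270,120:320],(800,600),interpolation=cv2.INTER_CUBIC))
```

```text
[ 0.47504046 -0.28961856  0.19272491] [3.14114241e+00 9.56106853e-05 2.94265583e+00] [ 0.48146299  0.22670419 -1.37557332] [0.01556325 0.05757453 0.05458578] 0.013941764356139433 8.3
[-3.34133273 28.42681701 14.28561077]
```

View pics/crop3.png

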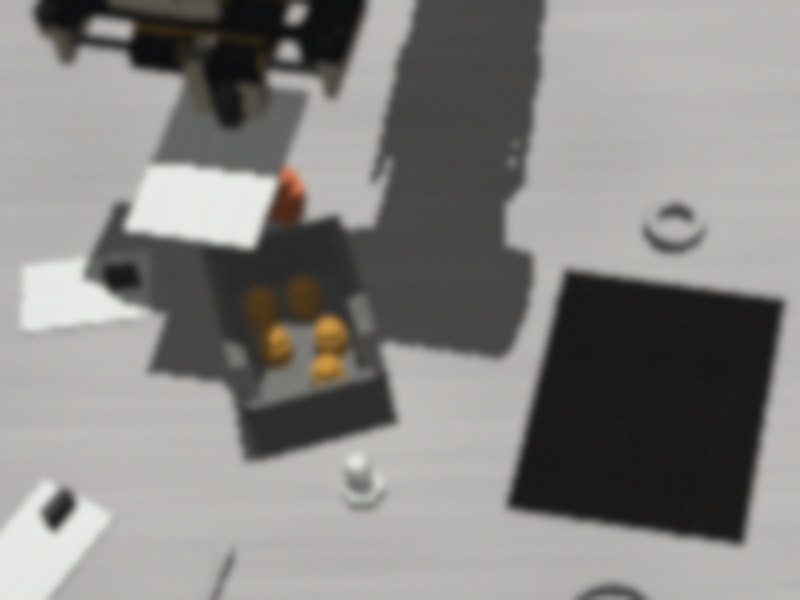

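The box stands open at about (300,340) and the lid hangs from the gripper at about (220,165), already aligned with the mat at (645,405). I carry it over the mat.

Call:
{"name": "servo_tool", "arguments": {"targets": [{"angular":[0,0,0],"xyz":[-0.1,0.9,0],"claw":0.5},{"angular":[0,0,0],"xyz":[-0.2,1.8,0],"claw":0.5},{"angular":[0,0,0],"xyz":[-0.3,2.5,0],"claw":0.5},{"angular":[0,0,0],"xyz":[-0.35,3,0],"claw":0.5},{"angular":[0,0,0],"xyz":[-0.35,3,0],"claw":0.5},{"angular":[0,0,0],"xyz":[-0.35,3,0],"claw":0.5},{"angular":[0,0,0],"xyz":[-0.35,3,0],"claw":0.5},{"angular":[0,0,0],"xyz":[-0.35,3,0],"claw":0.5},{"angular":[0,0,0],"xyz":[-0.35,3,0],"claw":0.5},{"angular":[0,0,0],"xyz":[-0.3,2.6,0],"claw":0.5},{"angular":[0,0,0],"xyz":[-0.2,1.6,1],"claw":0.5},{"angular":[0,0,0],"xyz":[-0.1,0,2],"claw":0.5},{"angular":[0,0,0],"xyz":[0,0,3],"claw":0.5},{"angular":[0,0,0],"xyz":[0,0,3],"claw":0.5},{"angular":[0,0,0],"xyz":[0,0,2],"claw":0.5},{"angular":[0,0,0],"xyz":[0,0,1.5],"claw":0.5},{"angular":[0,0,0],"xyz":[0,0,0.8],"claw":0.5},{"angular":[0,0,0],"xyz":[0,0,0],"claw":0.5},{"angular":[0,0,0],"xyz":[0,0,0],"claw":0.5}]}}

```text
t: 10.2
eef_pos: [0.5624, -0.0275, 0.0604]
ee_rot: [3.142, 0.0, 2.942]
force: [-0.2, -0.1, -1.7]
width: 0.0133
gripper_force: 55.0
```

Run:
```python
from h import *
S=grab('scene','s4.png')
s=monitor.get_state();print(s['eef_pos'],s['ee_rot'],s['force'],s['width'],s['t'])
cv2.imwrite('pics/crop4.png',cv2.resize(S['color'][160:270,210:350],(763,600),interpolation=cv2.INTER_CUBIC))
h=s['eef_pos'];u=np.array([.980,-.199,0]);n=np.array([.199,.98,0])
h=h-[0,0,.0284-.0025]
print(((proj(S,[h+.04*u+a*.065*u+b*.042*n for a in(1,-1) for b in(1,-1)])-[210,160])*5.45).round(0).tolist())
```

```text
[ 0.56265803 -0.02741804  0.06077153] [3.14115444e+00 1.12408602e-03 2.94220157e+00] [ 1.06498813  0.87551222 -2.19112861] 0.013691745418351652 10.25
[[437.0, 419.0], [265.0, 393.0], [480.0, 200.0], [317.0, 177.0]]
```

View pics/crop4.png

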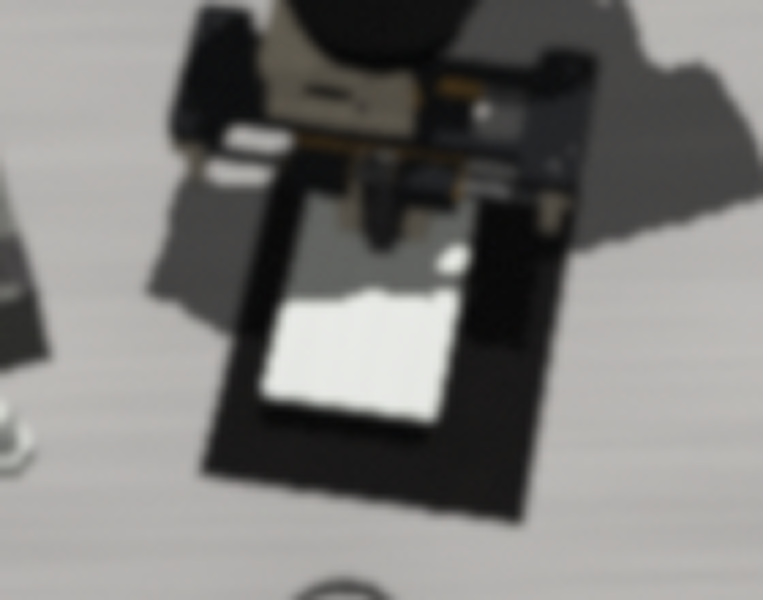

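The lid sits level over the mat, with its front corners at (262,397) and (437,422), as predicted. I shift it 1 cm to +y and lower it slowly.

Call:
{"name": "servo_tool", "arguments": {"targets": [{"angular":[0,0,0],"xyz":[0,0.3,0],"claw":0.5},{"angular":[0,0,0],"xyz":[0,0.4,0.3],"claw":0.5},{"angular":[0,0,0],"xyz":[0,0.3,0.5],"claw":0.5},{"angular":[0,0,0],"xyz":[0,0,0.5],"claw":0.5},{"angular":[0,0,0],"xyz":[0,0,0.4],"claw":0.5},{"angular":[0,0,0],"xyz":[0,0,0.3],"claw":0.5},{"angular":[0,0,0],"xyz":[0,0,0.2],"claw":0.5},{"angular":[0,0,0],"xyz":[0,0,0.1],"claw":0.5},{"angular":[0,0,0],"xyz":[0,0,0],"claw":0.5},{"angular":[0,0,0],"xyz":[0,0,0],"claw":0.5}]}}

```text
t: 11.25
eef_pos: [0.5642, -0.0178, 0.0372]
ee_rot: [3.142, 0.0, 2.942]
force: [-0.6, -0.6, -1.9]
width: 0.0136
gripper_force: 55.0
```

Call:
{"name": "servo_tool", "arguments": {"targets": [{"angular":[0,0,0],"xyz":[0,0,0.1],"claw":0.5},{"angular":[0,0,0],"xyz":[0,0,0.1],"claw":0.5},{"angular":[0,0,0],"xyz":[0,0,0.05],"claw":0.5},{"angular":[0,0,0],"xyz":[0,0,0],"claw":0.5},{"angular":[0,0,0],"xyz":[0,0,0],"claw":0.5}]}}

```text
t: 11.75
eef_pos: [0.5641, -0.0178, 0.0346]
ee_rot: [-3.142, -0.0, 2.942]
force: [-0.2, 0.2, -2.1]
width: 0.0139
gripper_force: 55.0
```

Call:
{"name": "servo_tool", "arguments": {"targets": [{"angular":[0,0,0],"xyz":[0,0,0.05],"claw":0.5},{"angular":[0,0,0],"xyz":[0,0,0.05],"claw":0.5},{"angular":[0,0,0],"xyz":[0,0,0],"claw":0.5},{"angular":[0,0,0],"xyz":[0,0,0],"claw":0.5}]}}

```text
t: 12.15
eef_pos: [0.5641, -0.0177, 0.0339]
ee_rot: [3.141, 0.0, 2.942]
force: [-1.8, 1.0, 3.9]
width: 0.0134
gripper_force: 55.0
```

Contact. I press slightly further, then open gently to 4 cm, staying clear of the plate, and retreat upward.

Call:
{"name": "servo_tool", "arguments": {"targets": [{"angular":[0,0,0],"xyz":[0,0,0.04],"claw":0.5},{"angular":[0,0,0],"xyz":[0,0,0],"claw":0.5},{"angular":[0,0,0],"xyz":[0,0,0],"claw":1.3},{"angular":[0,0,0],"xyz":[0,0,0],"claw":1.6},{"angular":[0,0,0],"xyz":[0,0,0],"claw":2.2},{"angular":[0,0,0],"xyz":[0,0,0],"claw":3},{"angular":[0,0,0],"xyz":[0,0,0],"claw":4},{"angular":[0,0,0],"xyz":[0,0,0],"claw":4}], "force": 10}}

```text
t: 12.95
eef_pos: [0.5641, -0.0178, 0.033]
ee_rot: [-3.142, -0.0, 2.942]
force: [0.3, -0.1, 0.6]
width: 0.0376
gripper_force: 0.0
```

Call:
{"name": "servo_tool", "arguments": {"targets": [{"angular":[0,0,0],"xyz":[0,0,-0.5],"claw":4},{"angular":[0,0,0],"xyz":[0,0,-1],"claw":4},{"angular":[0,0,0],"xyz":[0,0,-2],"claw":4},{"angular":[0,0,0],"xyz":[0,0,-3],"claw":4},{"angular":[0,0,0],"xyz":[0,0,-4],"claw":4},{"angular":[0,0,0],"xyz":[0,0,-4],"claw":4},{"angular":[0,0,0],"xyz":[0,-4,-2],"claw":4},{"angular":[0,0,0],"xyz":[0,-4,0],"claw":4},{"angular":[0,0,0],"xyz":[0,-4,0],"claw":4},{"angular":[0,0,0],"xyz":[0,-4,0],"claw":4},{"angular":[0,0,0],"xyz":[0,-3,0],"claw":4},{"angular":[0,0,0],"xyz":[0,-2,0],"claw":4},{"angular":[0,0,0],"xyz":[0,0,0],"claw":4},{"angular":[0,0,0],"xyz":[0,0,0],"claw":4}]}}

```text
t: 14.35
eef_pos: [0.5223, -0.2239, 0.1988]
ee_rot: [3.141, 0.001, 2.941]
force: [0.1, 0.6, 0.7]
width: 0.0401
gripper_force: 0.0
```

Run:
```python
from h import *
S=grab('scene','s5.png')
s=monitor.get_state();print(s['eef_pos'],s['force'],s['width'],s['t'])
x0,y0,x1,y1=240,180,330,262
m=(S['color'].min(2)[y0:y1,x0:x1]>150).astype(np.uint8)
for c in cv2.findContours(m,0,2)[0]:
    if cv2.contourArea(c)>300:
        P=ray(S,c[:,0]+[x0,y0],.008)[:,:2].astype(np.float32); print(cv2.minAreaRect(P))
```

```text
[ 0.52247552 -0.2233354   0.19872989] [ 0.26506929 -0.46124227  0.60681364] 0.039714407938744936 14.4
((0.6013693809509277, -0.02851194515824318), (0.08507277071475983, 0.13117839395999908), 78.45303344726562)
((0.599005401134491, -0.017935380339622498), (0.2504695951938629, 0.26316675543785095), 88.27375030517578)
```

View pics/s5.png

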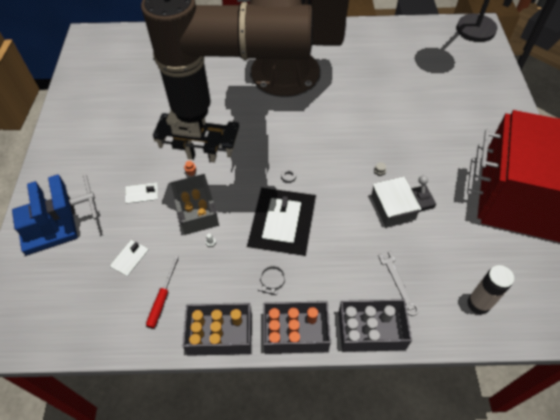

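The lid lies flat, handle up, at (283,220) on the mat. Its measured centre is (0.601,-0.029), against (0.605,-0.028) for the mat in the same view. The box is open at (194,203), the toggle at (424,185) hasn't moved, and the gripper is clear.

```bash
python3 -c "
from h import *
print(order.job_done())"
```

```text
the job is handed in; nothing more can be done
None
```

The fittings box is open and its lid lies flat, handle up, within about 4 mm of the mat's centre; the toggle was left alone, and the job was handed in at about 14.4 s of the 38 s limit.

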